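# Fit the dial plate and volume knob of a desktop streamer and hold the knob pressed

## Robot

A 6-joint arm with a two-finger parallel gripper is mounted at the origin on the work surface. World frame = base frame: x ahead of the robot, y to its left, z up, the work surface at z = 0. Lengths are in mm, angles in rad, forces in N, time in s.
With the tool pointing down it reaches from about 300 to 875 mm from the base axis. Payload 6.4 kg.
Tool frame: the origin (TCP) lies between the finger pads; the fingertips stand 8 mm ahead of it and the grasp point (between the pads) lies 11 mm behind it; z points along the fingers, y is the line along which they close (so a half turn about z gives the same grasp; the last joint's range is limited). The gripper opens to 85 mm and grips with 20 to 120 N. Pads are 22 mm wide; open, the fingers measure 114 mm over their backs; the gripper's body (76 mm by 85 mm) begins 54 mm behind the grasp point. The pads swing forward as they close: fully open they stand 13 mm farther back than shut.
Start: joints at [-1.388, 0.181, 1.607, -0, 1.354, -0.206], TCP at [217.987, -532.093, 239.288] pointing down, gripper open.
Joint ranges: [-2.99, 2.99], [-0.89, 2.07], [0.3, 2.58], [-1.14, 4.28], [0, 2.63], [-3.12, 3.12]. Speed limits (rad/s): [2.57, 2.57, 3.01, 3.14, 3.14, 3.14].

## Interface

Orientations are given as a rotation vector (axis times angle).
In Python, from cell import * gives the robot as it stands. The module is installed in compiled form; this text tells all that it offers.
- The arm moves only by the tool step_arm, never from a script. Its arguments are lists of equal length, an entry for each row: "travel": the shift along the tool's x, y, z in cm, a list of three; "rotation": the turn, a rotation vector about the tool's x, y, z in degrees, a list of three. In form: {"travel": [[dx, dy, dz], ...], "rotation": [[ax, ay, az], ...]}. A call has 1 to 8 rows; each row shifts and turns the commanded pose from where the row before left it, along the tool's axes as they then stand; what a row does not reach is not made up. A row lasts 1/10 s, in which the tool goes at most 50 mm and 8.59 degrees, less where a joint would pass 70% of its speed; a pose out of reach is approached as far as the arm can. A call with a gripper value outside its range is refused whole. "gripper" is the closure, from -1 (fully open) to 1 (shut), set as the call begins (left out, the last holds). The fingers move at their own pace and stop on an object; "squeeze" is the grip in N (left out, the last holds). Time passes only in rows, so rows that do not move let the fingers close. It gives the time, the measured TCP pose, the force, the opening and the grip force at its end, in the units of the state.
- observe(): the state, without advancing time (a new reading comes with each control period).
- grab_frame(name): name is "side" or "top" or "wrist"; returns the picture (420x560x3 uint8, blue, green, red); there is no depth.
- camera_model(name): a dict with "fx", "fy", "cx", "cy" (pixels), "camera_from_world" (4x4, takes a point from world to camera coordinates); the wrist camera has in their place "mount" (4x4, takes a point from camera to tool coordinates, whose origin is the TCP and whose axes are the flange's). Camera axes: x right, y down, z forward; pixel columns grow to the right and rows downward; lengths in mm; the calibration is good to about 2 mm. A picture is of the moment at which its call begins: read the wrist's pose just before it. camera_model takes no time and is no camera call.
- job_done(): hands the job in; it is judged then, once.
Trained networks look in the newest picture that a camera, given by its name, has taken for a name from the list of things; names that differ only in an ending like _2 or _b are one class to them, and where a whole thing is asked for, a point or a joint stands for the part that bears it (a point fixed in the world has none). Each returns a list of dicts, best first, with "conf" (0 to 1); they miss things now and then, are a little off and sometimes report something else, mostly with a low value. They report only what shows in the picture. A call takes as long as a camera call.
- search_frame(camera, label): "rect" ([left, top, right, bottom] as shares, 0 to 1, of the picture: columns of its width, rows of its height, round what is visible of it).
- cut_out(camera, label): "mask" (420x560 bool, what is visible of it) and "rect" ([left, top, right, bottom] as shares, 0 to 1, of the picture: columns of its width, rows of its height, round what is visible of it).
The state is a dict: "clock": time; "joint_positions": joint angles; "joint_vel": joint speeds; "tau": joint torques, N m; "tcp_pos": TCP position; "orientation": TCP orientation; "wrist_force": force on the tool from outside, world axes, zero at the start; "ft_torque": the same for the moment, N m; "opening": opening from 0.0 (shut) to 1.0 (fully open); "grip_force": force on a finger pad.
Only numpy, scipy, OpenCV 4.12 (cv2) and the standard library are available. Lean on these libraries where they do the work, as an engineer would, in place of code of your own. Each camera call takes 0.05 s, during which the arm holds its last target. There are 200 camera calls.

## Task

Put the aluminium dial plate into the recess on top of the black streamer, over the shaft, so that it lies flat and square on the recess floor. Then turn the loose knob so that the flat in its bore (under the red pointer) matches the red flat of the D-shaft, push it fully home on the shaft and press shaft and knob all the way down. Finish with the fingers still holding the knob fully pressed, and leave the other things on the desk where they are.

Things in the scene. Friction and masses are not known exactly. Their poses are not given: they have to be found in the camera images.
- plate: Loose aluminium dial plate lying flat on the desk: 56 (x) x 84 (y) x 18 mm thick, a round 28 mm hole through its middle, black scale marks on top; symmetric under a half turn. Origin: centre of its underside, z up. About 140 g.
- recess (a point): Centre of the floor of the 59 (x) x 87 (y) mm recess, 6 mm deep, in the flat top of the black streamer (130 x 170 mm, fixed). z up. Floor 44 mm, top 50 mm above the desk. The plate seats in it with 1.5 mm play all round (its x along this x) and stands 12 mm proud. The D-shaft rises from its middle.
- shaft_tip (a point): Centre of the top end of the upright steel D-shaft, 43 mm above the recess floor when not pressed; z up, x points out of its flat, which is painted red; a red bar on the white 25 mm washer at its foot points the same way and turns with it. 12 mm diameter, flat 3 mm from the axis, last 2 mm tapered. It can turn, but friction (0.08 N m) keeps it where it is.
- shaft (a joint): How far the shaft is pressed down, m: 0 = up, 0.005 = fully pressed (hard stop). A spring pushes it up with 4 N at the top, 8 N fully pressed.
- knob: Loose black knob, 60 g, upright on the desk. Origin: centre of its underside; z up; x points to the red pointer line on its top. Round cap, 40 mm diameter, 18 to 34 mm up (grip here), over a 34 mm skirt. Blind D-bore from below: 18 mm deep, 14 mm diameter, flat 3.8 mm from the axis on the +x side. Home: shaft end touches bore end, underside 18 mm below the shaft tip.
- tape: bystander: a blue roll of tape lying flat, 64 mm across, 19 mm high; origin at the centre of its underside. Leave it alone.
- coupler: bystander: a small white plug coupler, 22 x 45 x 18 mm; origin at the centre of its underside. Leave it alone.
- jar: bystander: a small glass jar with steel lid, 50 mm across, 60 mm high; origin at the centre of its underside. Leave it alone.
- drive: bystander: a flat dark portable drive, 75 x 105 x 12 mm; origin at the centre of its underside. Leave it alone.
- mug: bystander: a white mug, 76 mm across, 85 mm high, handle on its +y side; origin at the centre of its underside. Leave it alone.
- stick: bystander: a red memory stick with a steel end, 18 x 53 x 9 mm; origin on its underside. Leave it alone.
- screwdriver: bystander: a screwdriver lying on the desk, 180 mm long along its x. Leave it alone.

How it is judged (in metres and radians):
On the way, in this order (a step that is already met when the one before it is completed fails the run):
1. the dial plate lies flat and square on the recess floor (horizontal distance between plate and recess below 0.003 m and z of plate in the frame of recess below 0.0015 m and angle between plate's own z axis and vertical below 0.03 rad and angle between the x axis of plate and the x axis of recess, either way round below 0.08 rad), for 0.2 s.
2. the knob is fully home on the D-shaft, flat to flat (horizontal distance between knob and shaft_tip below 0.003 m and z of knob in the frame of shaft_tip below -0.016 m and angle between knob's own z axis and vertical below 0.08 rad and angle between the x axis of knob and the x axis of shaft_tip, either way round below 0.26 rad), for 0.1 s.
At the end, for the whole second after the job is handed in: Plate on the recess floor (1.5 mm in height, 3 mm sideways, 0.03 rad tilt, square to 0.08 rad); knob home on the shaft (16 mm deep, 3 mm off axis, upright to 0.08 rad, flats matched to 0.26 rad); shaft pressed over 3.5 of 5 mm; fingers still on the knob with over 2 N (all of step 1 and all of step 2 and value of joint shaft above 0.0035 m and contact force between the fingers and knob above 2 N); the arm keeps its last pose, push and grip.
It fails at once if a bystander is moved more than 30 mm (distance of any of screwdriver, tape, coupler, stick, jar, drive, mug from where it was at the start of the episode above 0.03 m).
It also fails if it takes over 61 s, if anything falls off the work surface, if the arm or the gripper's body presses on something with over 40 N, if the wrist force passes 120 N, or if a joint passes its speed limit or range.

## Working session

There is one attempt and no reset: what is moved stays moved. The work goes in short steps, Python scripts to look and compute and a tool call to move; the robot and the scene stay as the last step left them, time stands still between calls to the robot, and variables do not carry over. Pictures are saved under pics/ and viewed, at most 11 in all, crops included, and the job is handed in when it is done.

Besides the shell and the picture viewer there is one more tool, called by a JSON object that holds its "op" and its "data". step_arm: Moves the arm, as the interface text tells. Its arguments: {"type":"object","properties":{"travel":{"type":"array"},"rotation":{"type":"array"},"gripper":{"type":"number"},"squeeze":{"type":"number"}},"required":["travel","rotation"]}

```bash
mkdir -p pics
cat > h.py <<'E'
from cell import *
import numpy as np, cv2
from scipy.spatial.transform import Rotation as R
def tool():
    s=observe(); T=np.eye(4); T[:3,:3]=R.from_rotvec(s["orientation"]).as_matrix(); T[:3,3]=s["tcp_pos"]; return T
def c2w(n,T=None):
    m=camera_model(n)
    if n=="wrist": return m,T@np.array(m["mount"])
    return m,np.linalg.inv(np.array(m["camera_from_world"]))
def back(n,uv,z,T=None):
    m,C=c2w(n,T); uv=np.atleast_2d(uv).astype(float)
    d=np.c_[(uv[:,0]-m["cx"])/m["fx"],(uv[:,1]-m["cy"])/m["fy"],np.ones(len(uv))]@C[:3,:3].T
    o=C[:3,3]; return o+d*((z-o[2])/d[:,2])[:,None]
def proj(n,P,T=None):
    m,C=c2w(n,T); p=(np.c_[np.atleast_2d(P),np.ones(len(np.atleast_2d(P)))]@np.linalg.inv(C).T)[:,:3]
    return np.c_[m["fx"]*p[:,0]/p[:,2]+m["cx"],m["fy"]*p[:,1]/p[:,2]+m["cy"]]
E
python3 - <<'E'
from h import *
s=observe();print(s["clock"],s["tcp_pos"],s["orientation"],tool()[:3,:3].round(3).tolist())
for n in("top","side"):
    cv2.imwrite(f"pics/{n}0.png",grab_frame(n)); m,C=c2w(n); print(n,C.round(2).tolist(),m["fx"],m["cx"],m["cy"])
print(camera_model("wrist"))
t=cv2.imread("pics/top0.png");w=cv2.imread("pics/side0.png")
for n,z in(("top",{"plate":18,"knob":34,"shaft_tip":87}),):
    for l in z:
        for r in cut_out(n,l)[:2]:
            M=r["mask"].astype(np.uint8); y,x=np.nonzero(M); a=cv2.minAreaRect(np.c_[x,y].astype(np.float32)); print(n,l,round(r["conf"],2),a,back(n,[a[0]],z[l]).round(1),back(n,cv2.boxPoints(a),z[l]).round(1).tolist())
E
```

```text
0.0 [ 217.87374172 -531.54478727  238.38006952] [-3.08072204e+00 -6.06543723e-01  1.62983567e-05] [[0.925, 0.379, -0.0], [0.379, -0.925, 0.002], [0.0, -0.002, -1.0]]
top [[0.01, -0.98, 0.18, 288.05], [-1.0, -0.01, -0.0, -8.79], [0.0, -0.18, -0.98, 1468.09], [0.0, 0.0, 0.0, 1.0]] 455.98231151837354 282.459684381383 210.50036461692255
side [[-0.96, -0.18, 0.2, 311.01], [-0.27, 0.58, -0.77, 940.47], [0.02, -0.79, -0.61, 827.23], [0.0, 0.0, 0.0, 1.0]] 410.56641115945985 278.80228420202013 207.12292473958118
{'fx': 333.60767565926966, 'fy': 333.60767565926966, 'cx': 281.4080015109976, 'cy': 214.71409198339992, 'mount': array([[-1.09031221e-04, -9.64572394e-01, -2.63818280e-01,
         6.67312243e+01],
       [ 9.99999979e-01, -1.50379803e-04,  1.36537117e-04,
        -2.73718487e-02],
       [-1.71372874e-04, -2.63818259e-01,  9.64572391e-01,
        -1.34293003e+02],
       [ 0.00000000e+00,  0.00000000e+00,  0.00000000e+00,
         1.00000000e+00]])}
top plate 0.68 ((360.6439514160156, 232.32916259765625), (27.644611358642578, 18.794830322265625), 28.810794830322266) [[ 478.5 -262.8   18. ]] [[472.7, -209.4, 18.0], [526.5, -239.1, 18.0], [484.4, -316.3, 18.0], [431.0, -286.2, 18.0]]
```

View pics/top0.png

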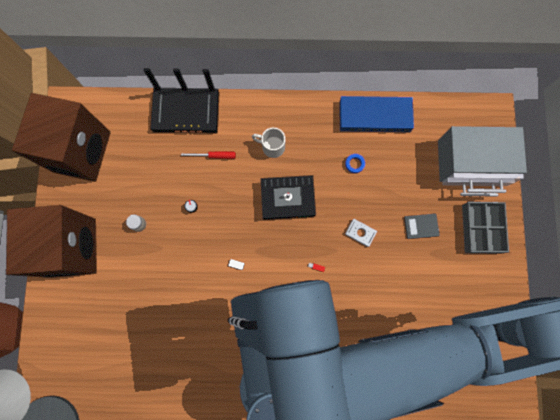

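The top view shows the plate at (361,232), the streamer with its shaft at (288,197), the knob at (190,207) and the memory stick at (317,267). I'll move over the plate next.

{"op": "step_arm", "data": {"travel": [[4.3,-1.9,0],[4.3,-1.9,0],[4.3,-1.9,0],[4.3,-1.9,0],[4.3,-1.9,0],[4.3,-1.9,0],[4.3,-1.9,0],[4.1,-1.6,0]], "rotation": [[0,0,0],[0,0,0],[0,0,0],[0,0,0],[0,0,0],[0,0,0],[0,0,0],[0,0,0]]}}

```text
clock: 1.05
tcp_pos: [479.1, -262.7, 239.4]
orientation: [3.082, 0.607, 0.0]
wrist_force: [0.0, -1.1, 0.3]
opening: 1.002
grip_force: 0.0
```

{"op": "step_arm", "data": {"travel": [[0,0,0],[0,0,0],[0,0,0],[0,0,0],[0,0,0],[0,0,0],[0,0,0]], "rotation": [[0,0,-8],[0,0,-8],[0,0,-8],[0,0,-8],[0,0,-6.7],[0,0,0],[0,0,0]], "gripper": -1}}

```text
clock: 1.75
tcp_pos: [477.9, -264.5, 239.2]
orientation: [-2.71, -1.59, 0.0]
wrist_force: [0.3, -0.5, -0.3]
opening: 1.001
grip_force: 0.0
```

Run:
```python
from h import *
T=tool();s=observe();print(s["clock"],s["tcp_pos"],T[:3,:3].round(3).tolist(),s["joint_positions"])
f=grab_frame("wrist");cv2.imwrite("pics/w1.png",f);np.save("w1T.npy",T)
for r in cut_out("wrist","plate")[:2]:
    y,x=np.nonzero(r["mask"]);a=cv2.minAreaRect(np.c_[x,y].astype(np.float32));print(r["conf"],a,back("wrist",[a[0]],18,T),back("wrist",cv2.boxPoints(a),18,T).round(1).tolist())
```

```text
1.75 [ 477.94097627 -264.54088132  239.20109757] [[0.488, 0.873, -0.0], [0.873, -0.488, 0.0], [0.0, -0.0, -1.0]] [-7.22882172e-01  1.17016477e-01  1.67954502e+00  4.90480150e-06
  1.34518635e+00 -2.13185059e-01]
0.24 ((126.83711242675781, 119.3438949584961), (55.024627685546875, 19.37297248840332), 70.34617614746094) [[ 374.23383536 -125.44828998   18.        ]] [[371.1, -98.6, 18.0], [390.8, -102.5, 18.0], [377.5, -153.3, 18.0], [356.9, -149.4, 18.0]]
```

View pics/w1.png

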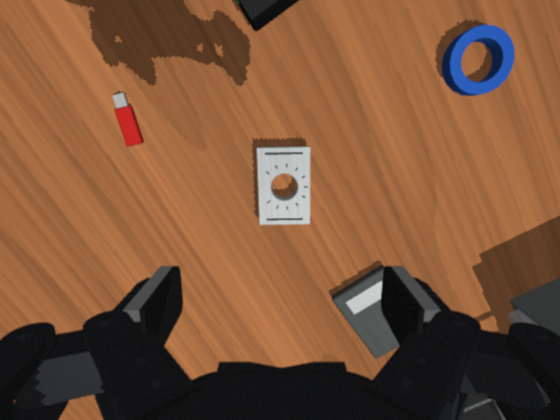

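The wrist picture shows the plate at about (284,186), nearly square to the fingers, with the drive at the lower right and the stick at (128,118). I'll segment the plate by brightness.

```bash
cat >> h.py <<'E'
def plate(f,T,box,z=18):
    x0,y0,x1,y1=box; c=f[y0:y1,x0:x1].astype(int); m=((c.min(2)>110)&(c.max(2)-c.min(2)<40)).astype(np.uint8)
    m=cv2.morphologyEx(m,cv2.MORPH_CLOSE,np.ones((5,5)))
    k=max(cv2.findContours(m,cv2.RETR_EXTERNAL,cv2.CHAIN_APPROX_NONE)[0],key=cv2.contourArea)[:,0]+[x0,y0]
    P=back("wrist",k,z,T)[:,:2]; a=cv2.minAreaRect(P.astype(np.float32))
    b=cv2.boxPoints(a);e=[b[1]-b[0],b[2]-b[1]];l=[np.hypot(*v) for v in e];s=e[int(np.argmin(l))]
    t=T[:3,:3].T@np.append(s/min(l),0); ang=(np.degrees(np.arctan2(t[1],t[0]))-90+90)%180-90
    d=T[:3,:3].T@np.array([a[0][0]-T[0,3],a[0][1]-T[1,3],0])
    print("size",np.round(l,1),"centre",np.round(a[0],1),"tool dxy",d.round(1),"turn about tool z",round(ang,2)); return a
E
python3 - <<'E'
from h import *
plate(cv2.imread("pics/w1.png"),np.load("w1T.npy"),(235,130,330,245))
E
```

```text
size [55.9 84.8] centre [ 480.  -264.5] tool dxy [ 1.   1.8 -0. ] turn about tool z -1.24
```

{"op": "step_arm", "data": {"travel": [[0.1,0.18,0],[0,0,4],[0,0,4],[0,0,4],[0,0,0],[0,0,0]], "rotation": [[0,0,-1.2],[0,0,0],[0,0,0],[0,0,0],[0,0,0],[0,0,0]]}}

```text
clock: 2.45
tcp_pos: [480.0, -264.5, 119.5]
orientation: [-2.689, -1.621, 0.001]
wrist_force: [0.6, 1.3, 2.0]
opening: 0.999
grip_force: 0.0
```

Run:
```python
from h import *
T=tool();f=grab_frame("wrist");cv2.imwrite("pics/w2.png",f)
p=proj("wrist",[T[0,3],T[1,3],18],T)[0];print(T[:3,3],p)
x,y=p.astype(int);plate(f,T,(x-60,max(y-90,0),x+60,y+90))
```

```text
[ 479.99075075 -264.47331558  119.4853973 ] [281.56952015 217.68929043]
size [56.4 84. ] centre [ 480.5 -264.6] tool dxy [ 0.2  0.5 -0. ] turn about tool z 0.21
```

{"op": "step_arm", "data": {"travel": [[0,0.05,4],[0,0,4],[0,0,2.85],[0,0,0],[0,0,0]], "rotation": [[0,0,0.2],[0,0,0],[0,0,0],[0,0,0],[0,0,0]]}}

```text
clock: 3.0
tcp_pos: [481.9, -266.0, 13.0]
orientation: [2.691, 1.616, 0.001]
wrist_force: [0.0, 0.8, 0.4]
opening: 0.995
grip_force: 0.0
```

{"op": "step_arm", "data": {"travel": [[0,0,0],[0,0,0],[0,0,0],[0,0,0],[0,0,0],[0,0,0],[0,0,0],[0,0,0]], "rotation": [[0,0,0],[0,0,0],[0,0,0],[0,0,0],[0,0,0],[0,0,0],[0,0,0],[0,0,0]], "gripper": 1, "squeeze": 40}}

```text
clock: 3.8
tcp_pos: [482.0, -266.1, 13.4]
orientation: [2.69, 1.616, 0.002]
wrist_force: [-1.3, 1.2, 8.7]
opening: 0.64
grip_force: 41.4
```

{"op": "step_arm", "data": {"travel": [[0,0,-3],[0,0,-5],[0,0,-5],[0,0,-5],[0,0,-5],[0,0,0]], "rotation": [[0,0,0],[0,0,0],[0,0,0],[0,0,0],[0,0,0],[0,0,0]]}}

```text
clock: 4.4
tcp_pos: [484.0, -267.7, 250.7]
orientation: [2.679, 1.61, 0.008]
wrist_force: [0.7, -1.3, -0.4]
opening: 0.639
grip_force: 44.3
```

Run:
```python
from h import *
T=tool();print(T[:3,3],T[:3,:3].round(3).tolist(),observe()["opening"],observe()["grip_force"])
P=back("top",[[288,197]],87)[0];print(P, back("top",[[190,206]],34)[0])
print("tool d",T[:3,:3].T@(P-T[:3,3]))
t=cv2.imread("pics/top0.png");c=t[170:225,255:325];m=(c.max(2)<60).astype(np.uint8)
k=max(cv2.findContours(m,0,1)[0],key=cv2.contourArea)[:,0]+[255,170];print(cv2.minAreaRect(back("top",k,50)[:,:2].astype(np.float32)))
cv2.imwrite("pics/crop0.png",np.hstack([cv2.resize(t[165:230,250:325],None,fx=6,fy=6,interpolation=2),cv2.resize(t[190:222,172:208],(439,390),interpolation=2)])[:, :800])
```

```text
[ 484.01681045 -267.65314143  250.68388428] [[0.47, 0.883, 0.012], [0.883, -0.469, -0.011], [-0.004, 0.016, -1.0]] 0.6390989394369924 44.288352727890015
[576.27910405 -27.64561929  87.        ] [553.33330097 284.60111468  34.        ]
tool d [255.83100213 -33.87160018 162.20841078]
((582.83056640625, -26.508148193359375), (133.50535583496094, 165.7201385498047), 4.222020626068115)
```

View pics/crop0.png

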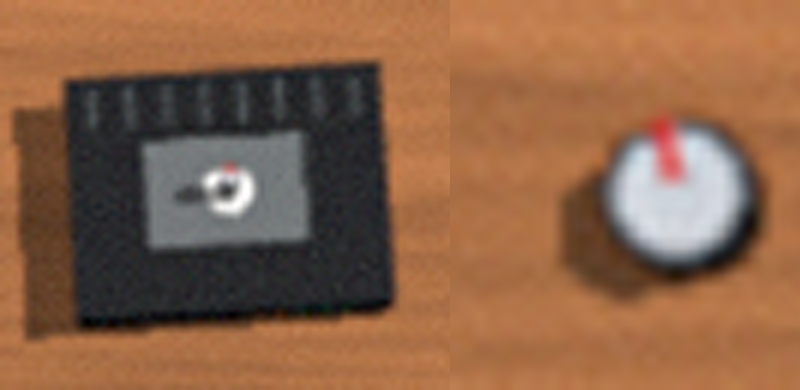

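The crop shows the grey recess rotated about 4° and the red bar on the washer pointing roughly +x. The knob pointer also points near +x, turned slightly towards +y.

{"op": "step_arm", "data": {"travel": [[3.2,0.4,0],[3.2,0.4,0],[3.2,0.4,0],[3.2,0.4,0],[3.2,0.5,0],[0,0,0]], "rotation": [[0,0,0],[0,0,0],[0,0,0],[0,0,0],[0,0,0],[0,0,0]]}}

```text
clock: 5.0
tcp_pos: [575.5, -130.1, 240.7]
orientation: [-2.69, -1.622, -0.002]
wrist_force: [-0.4, -0.6, -1.2]
opening: 0.644
grip_force: 44.2
```

{"op": "step_arm", "data": {"travel": [[0,0,0],[0,0,0],[0,0,0],[0,0,0],[0,0,0],[0,0,0],[0,0,0]], "rotation": [[0,0,-8],[0,0,-8],[0,0,-8],[0,0,-8],[0,0,0],[0,0,0],[0,0,0]]}}

```text
clock: 5.7
tcp_pos: [574.0, -133.7, 240.8]
orientation: [-2.146, -2.294, 0.0]
wrist_force: [-1.2, -0.2, -1.2]
opening: 0.638
grip_force: 44.2
```

Run:
```python
from h import *
T=tool();s=observe();print(s["clock"],T[:3,3],T[:3,:3].round(3).tolist(),s["joint_positions"],s["opening"])
f=grab_frame("wrist");cv2.imwrite("pics/w3.png",f);np.save("w3T.npy",T)
```

```text
5.7 [ 573.97362802 -133.6591774   240.78479766] [[-0.066, 0.998, -0.0], [0.998, 0.066, -0.0], [-0.0, -0.0, -1.0]] [-4.29990835e-01  2.11079351e-01  1.56830658e+00 -7.91020304e-05
  1.36223859e+00 -4.96379500e-01] 0.6380704011544557
```

View pics/w3.png

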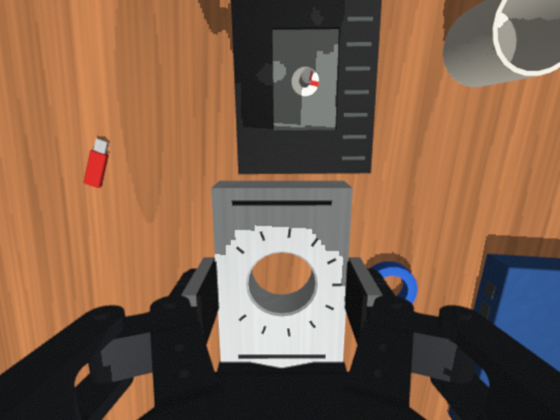

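The wrist picture shows the plate held level, with its hole at (282,282). The recess spans about (272..338, 28..129), with the washer at (306,80) and its red bar pointing right (+x). Next I'll rectify the recess and measure the plate's marks.

```bash
cat > meas.py <<'E'
from h import *
def rect(f,T,cx,cy,z,half=55,s=6):
    # output: col -> world x, row -> -world y
    g=np.arange(-half,half,1/s); X,Y=np.meshgrid(cx+g,cy-g); P=np.c_[X.ravel(),Y.ravel(),np.full(X.size,z)]
    uv=proj("wrist",P,T).astype(np.float32).reshape(*X.shape,2); return cv2.remap(f,uv[...,0],uv[...,1],cv2.INTER_LINEAR)
E
python3 - <<'E'
from meas import *
f=cv2.imread("pics/w3.png");T=np.load("w3T.npy")
# bars on plate
g=f[195:362,225:340].max(2);m=(g<50).astype(np.uint8);n,L,st,ce=cv2.connectedComponentsWithStats(m)
zt=T[2,3]+5
for i in range(1,n):
    if st[i,4]>60:
        y,x=np.nonzero(L==i);a=cv2.minAreaRect(np.c_[x+225,y+195].astype(np.float32));b=back("wrist",cv2.boxPoints(a),zt,T)-T[:3,3];b=b@T[:3,:3];print(a,b[:,:2].round(1).tolist())
hsv=cv2.cvtColor(f,cv2.COLOR_BGR2HSV)
w=(f[50:110,280:335].min(2)>200).astype(np.uint8)*255
r=((hsv[...,1]>150)&((hsv[...,0]<6)|(hsv[...,0]>174))&(hsv[...,2]>90))[50:110,280:335]
y,x=np.nonzero(r);print("red",back("wrist",[[x.mean()+280,y.mean()+50]],45,T))
k=max(cv2.findContours(w|r.astype(np.uint8)*255,0,1)[0],key=cv2.contourArea)[:,0]+[280,50];P=back("wrist",k,45,T)
print("washer",cv2.minEnclosingCircle(P[:,:2].astype(np.float32)))
cv2.imwrite("pics/r3.png",rect(f,T,577,-27,44,half=50,s=6))
E
```

```text
((281.0, 202.5), (97.99998474121094, 2.999999523162842), -0.0) [[35.8, -19.6], [37.0, -19.6], [37.0, 19.3], [35.8, 19.4]]
red [[596.89602703 -28.61124018  45.        ]]
washer ((593.243896484375, -36.32627868652344), 7.3347249031066895)
```

View pics/r3.png

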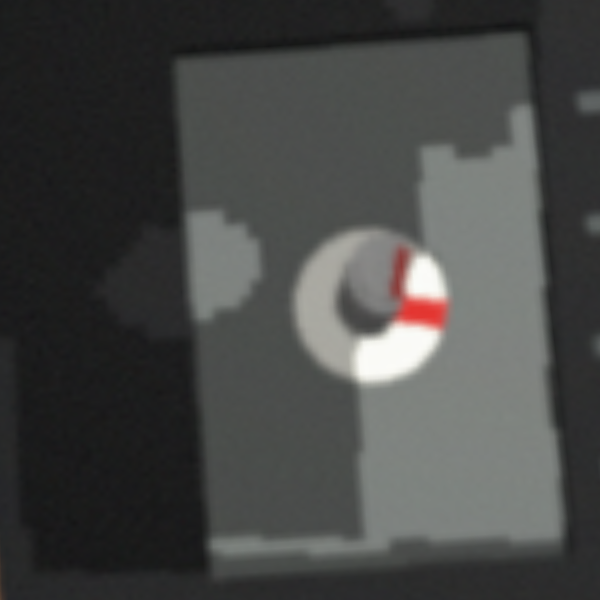

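The rectified view gives floor corners (175,57), (528,32), (562,553) and (210,578). That puts the recess centre at (588.5, -27.8) at about +4.0°. The red bar points to about -7° world.

Run:
```python
from meas import *
f=cv2.imread("pics/w3.png");T=np.load("w3T.npy")
zt=T[2,3]+5
for c in ([281.5,203],[282,356],[214,190],[350,188.],[282,252],[282,303],[249,278],[316,278]): print(c,((back("wrist",[c],zt,T)-T[:3,3])@T[:3,:3])[0,:2].round(1))
R3=T[:3,:3];print("to recess",R3.T@(np.array([588.5,-27.8,0])-T[:3,3]))
```

```text
[281.5, 203] [36.2  0.1]
[282, 356] [-35.2   0.3]
[214, 190] [ 41.4 -26.5]
[350, 188.0] [42.2 27. ]
[282, 252] [15.3  0.3]
[282, 303] [-8.3  0.3]
[249, 278] [  3.5 -13.7]
[316, 278] [ 3.5 14.7]
to recess [104.67467785  21.53439545 240.77786721]
```

{"op": "step_arm", "data": {"travel": [[3.5,0.7,0],[3.5,0.7,0],[3.4,0.7,0],[0,0,0],[0,0,4],[0,0,4],[0,0,4],[0,0,0]], "rotation": [[0,0,-0.2],[0,0,0],[0,0,0],[0,0,0],[0,0,0],[0,0,0],[0,0,0],[0,0,0]]}}

```text
clock: 6.55
tcp_pos: [583.0, -27.6, 114.7]
orientation: [-2.134, -2.292, 0.009]
wrist_force: [-0.9, -1.5, -1.3]
opening: 0.641
grip_force: 44.2
```

{"op": "step_arm", "data": {"travel": [[0,0,3],[0,0,1.7],[0,0,0],[0,0,0]], "rotation": [[0,0,0],[0,0,0],[0,0,0],[0,0,0]]}}

```text
clock: 6.95
tcp_pos: [588.8, -28.8, 75.7]
orientation: [2.138, 2.299, 0.001]
wrist_force: [-0.5, 0.4, -1.9]
opening: 0.642
grip_force: 44.2
```

Run:
```python
from h import *
T=tool();s=observe();print(s["clock"],T[:3,3],T[:3,:3].round(3).tolist(),s["opening"],s["wrist_force"])
P=T[:3,3];d=T[:3,:3].T@(np.array([588.5,-27.8,0])-P);print("remaining to recess (want 0.5,0.2)",d[:2])
f=grab_frame("wrist");cv2.imwrite("pics/w4.png",f);np.save("w4T.npy",T)
cv2.imwrite("pics/w4c.png",cv2.resize(f[60:400,130:430],None,fx=1.75,fy=1.75,interpolation=2))
```

```text
6.95 [588.82380411 -28.75299335  75.70583321] [[-0.072, 0.997, 0.002], [0.997, 0.072, -0.001], [-0.001, 0.002, -1.0]] 0.6417589943542755 [-0.49282404  0.43065145 -1.93596255]
remaining to recess (want 0.5,0.2) [ 1.02858991 -0.39531413]
```

View pics/w4c.png

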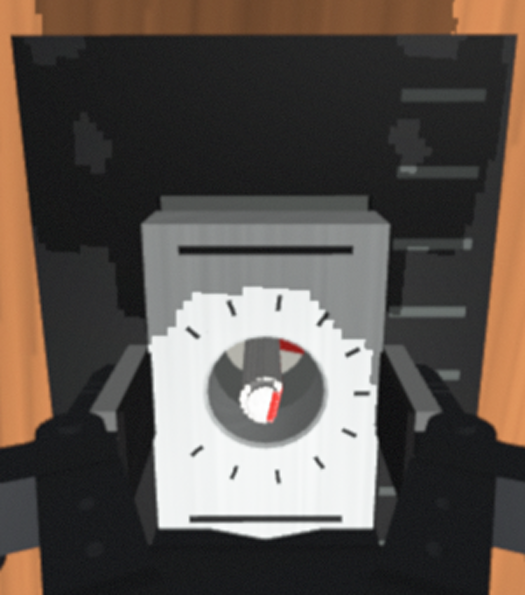

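The crop shows the recess rim (161..368, row 195) symmetric with the plate (142..390), and the shaft inside the hole. I'll check the fit along tool x.

Run:
```python
from meas import *
T=np.load("w4T.npy")
def t(c,z): 
    c=np.array(c)/1.75+[130,60]; return ((back("wrist",[c],z,T)-T[:3,3])@T[:3,:3])[0,:2].round(2)
print("rim",t([161,195],50),t([368,195],50),"bars",t([265.5,250],T[2,3]+5),t([265.5,519],T[2,3]+5),"edge",t([142,224],T[2,3]+5),t([390,223],T[2,3]+5))
f=cv2.imread("pics/w4.png").astype(int).max(2);print(f[160:192,240].tolist(),f[160:192,300].tolist())
r=176;print(f[r,215:232].tolist(),f[r,332:350].tolist())
```

```text
rim [ 44.51 -28.48] [44.49 28.31] bars [36.24  0.16] [-35.55   0.17] edge [ 42.25 -27.57] [42.45 28.12]
[28, 26, 27, 27, 27, 27, 27, 26, 26, 29, 26, 43, 71, 85, 84, 85, 84, 84, 84, 87, 93, 101, 103, 103, 100, 102, 102, 112, 133, 143, 144, 144] [30, 31, 28, 31, 30, 27, 28, 29, 31, 29, 27, 44, 74, 83, 86, 86, 86, 85, 85, 86, 92, 101, 104, 102, 101, 101, 100, 109, 133, 141, 143, 144]
[24, 28, 27, 28, 23, 23, 41, 68, 82, 83, 86, 83, 83, 83, 85, 85, 85] [86, 87, 85, 87, 87, 86, 85, 76, 45, 19, 24, 31, 29, 30, 29, 28, 28, 31]
```

{"op": "step_arm", "data": {"travel": [[0.06,-0.04,0.5],[0,0,0.4],[0,0,0.4],[0,0,0.3],[0,0,0.2],[0,0,0]], "rotation": [[0,0,0],[0,0,0],[0,0,0],[0,0,0],[0,0,0],[0,0,0]]}}

```text
clock: 7.6
tcp_pos: [587.2, -27.6, 57.5]
orientation: [-2.138, -2.301, 0.001]
wrist_force: [-8.6, 1.0, 14.4]
opening: 0.638
grip_force: 46.0
```

{"op": "step_arm", "data": {"travel": [[0,0,0],[0,0,0],[0,0,0],[0,0,0],[0,0,0]], "rotation": [[0,0,0],[0,0,0],[0,0,0],[0,0,0],[0,0,0]], "gripper": -1}}

```text
clock: 8.1
tcp_pos: [587.2, -27.6, 55.6]
orientation: [-2.139, -2.301, 0.0]
wrist_force: [-0.8, 0.7, 0.4]
opening: 1.004
grip_force: 0.0
```

{"op": "step_arm", "data": {"travel": [[0,0,-3],[0,0,-4],[0,0,-4],[-1.5,0,-3],[-1.5,0,-3],[0,0,0],[0,0,0]], "rotation": [[0,0,0],[0,0,0],[0,0,0],[0,0,0],[0,0,0],[0,0,0],[0,0,0]]}}

```text
clock: 8.8
tcp_pos: [589.7, -57.8, 226.3]
orientation: [2.139, 2.299, 0.001]
wrist_force: [-0.2, 0.6, -0.0]
opening: 0.998
grip_force: 0.0
```

Run:
```python
from meas import *
T=tool();s=observe();print(s["clock"],T[:3,3],T[:3,:3].round(3).tolist())
f=grab_frame("wrist");cv2.imwrite("pics/w5.png",f);np.save("w5T.npy",T)
cv2.imwrite("pics/r5.png",rect(f,T,588.5,-27.8,62,half=50,s=6))
```

```text
8.8 [589.67735367 -57.84952372 226.26633023] [[-0.072, 0.997, 0.001], [0.997, 0.072, -0.0], [-0.0, 0.001, -1.0]]
```

View pics/r5.png

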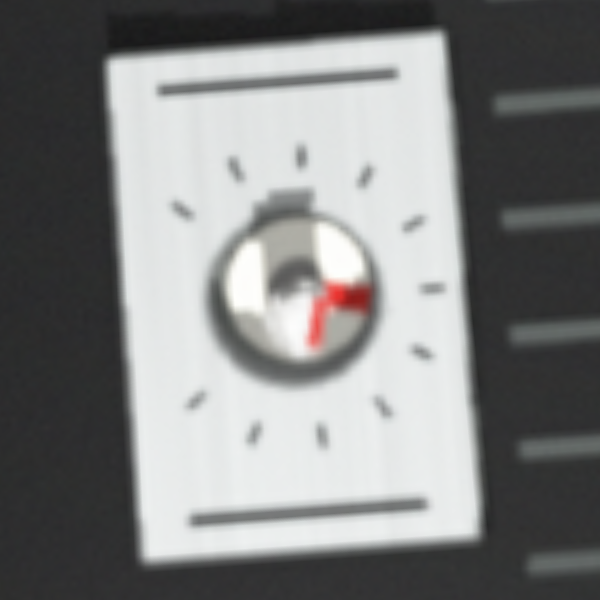

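The plate lies flush inside the recess. Its top-face corners measure 56.5 x 84.4 mm at 4.4°, centred at about (587.3, -27.5). Next I'll go to the knob.

{"op": "step_arm", "data": {"travel": [[4.8,-0.2,0],[4.8,-0.2,0],[4.8,-0.2,0],[4.8,-0.2,0],[4.8,-0.2,0],[4.8,-0.2,0],[4.8,0,0],[0,0,0]], "rotation": [[0,0,0],[0,0,0],[0,0,0],[0,0,0],[0,0,0],[0,0,0],[0,0,0],[0,0,0]]}}

```text
clock: 9.65
tcp_pos: [550.0, 282.5, 223.4]
orientation: [-2.129, -2.305, 0.003]
wrist_force: [-0.2, -0.7, 0.1]
opening: 0.998
grip_force: 0.0
```

Run:
```python
from meas import *
T=tool();s=observe();print(s["clock"],T[:3,3],T[:3,:3].round(3).tolist(),s["joint_positions"])
f=grab_frame("wrist");cv2.imwrite("pics/w6.png",f);np.save("w6T.npy",T)
for r in cut_out("wrist","knob")[:2]:
    y,x=np.nonzero(r["mask"]);c,rad=cv2.minEnclosingCircle(np.c_[x,y].astype(np.float32));print(r["conf"],c,rad,back("wrist",[c],30,T))
```

```text
9.65 [550.01976864 282.53739077 223.44863258] [[-0.08, 0.997, -0.004], [0.997, 0.08, 0.001], [0.001, -0.004, -1.0]] [0.28173752 0.29104752 1.50618286 0.00223859 1.34767041 0.20164784]
0.95 (288.97955322265625, 191.51487731933594) 20.402315139770508 [[556.75706653 284.46389058  30.        ]]
```

View pics/w6.png

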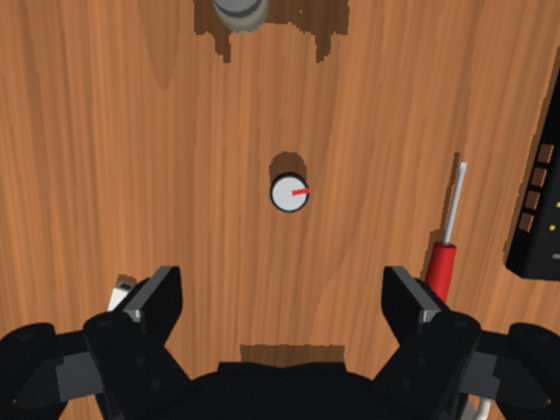

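The knob is at (289,192), with its red pointer to the right and slightly up. The surroundings are clear.

```bash
cat >> meas.py <<'E'
def knob(f,T,zt=34,box=None):
    hsv=cv2.cvtColor(f,cv2.COLOR_BGR2HSV); p=proj("wrist",[T[0,3],T[1,3],zt],T)[0].astype(int) if box is None else box
    q=np.zeros(f.shape[:2],np.uint8);q[max(p[1]-60,0):p[1]+60,p[0]-60:p[0]+60]=1
    w=((f.min(2)>150)|((hsv[...,1]>170)&((hsv[...,0]<5)|(hsv[...,0]>174))))&(q>0)
    k=max(cv2.findContours(w.astype(np.uint8),0,1)[0],key=cv2.contourArea)
    P=back("wrist",k[:,0],zt,T)[:,:2].astype(np.float32);c,r=cv2.minEnclosingCircle(P);c=np.array(cv2.fitEllipse(P)[0])
    m=np.zeros_like(q);cv2.drawContours(m,[k],0,1,-1)
    y,x=np.nonzero(((hsv[...,1]>150)&((hsv[...,0]<6)|(hsv[...,0]>174)))&(m>0));v=back("wrist",np.c_[x,y],zt,T)[:,:2]
    e=v.mean(0)-c; ta=np.linalg.svd(v-v.mean(0))[2][0]; ta*=np.sign(ta@e)
    print("knob",c.round(1),"r",round(r,1),"pointer deg",np.degrees(np.arctan2(e[1],e[0])).round(1),np.degrees(np.arctan2(ta[1],ta[0])).round(1),"tool d",(T[:3,:3].T@np.append(c-T[:2,3],0)).round(1))
E
python3 - <<'E'
from meas import *
knob(cv2.imread("pics/w6.png"),np.load("w6T.npy"))
E
```

```text
knob [556.6 283.2] r 18.1 pointer deg 16.2 17.9 tool d [ 0.1  6.6 -0. ]
```

{"op": "step_arm", "data": {"travel": [[0.15,0.65,0],[0,0,4],[0,0,4],[0,0,3],[0,0,0],[0,0,0]], "rotation": [[0,0,0],[0,0,0],[0,0,0],[0,0,0],[0,0,0],[0,0,0]]}}

```text
clock: 10.35
tcp_pos: [559.9, 277.4, 115.8]
orientation: [-2.141, -2.299, 0.002]
wrist_force: [0.0, -0.2, 1.0]
opening: 1.004
grip_force: 0.0
```

Run:
```python
from meas import *
T=tool();f=grab_frame("wrist");cv2.imwrite("pics/w7.png",f);np.save("w7T.npy",T)
print(T[:3,3]);knob(f,T)
```

```text
[559.86936432 277.42209742 115.78683609]
knob [556.5 283.3] r 18.2 pointer deg 15.5 18.0 tool d [ 6.1 -3.   0. ]
```

{"op": "step_arm", "data": {"travel": [[0.6,-0.3,0],[0,0,3],[0,0,3],[0,0,2],[0,0,0],[0,0,0]], "rotation": [[0,0,0],[0,0,0],[0,0,0],[0,0,0],[0,0,0],[0,0,0]]}}

```text
clock: 11.0
tcp_pos: [556.9, 285.0, 37.4]
orientation: [2.138, 2.3, 0.003]
wrist_force: [-0.6, 0.4, 1.0]
opening: 0.995
grip_force: 0.0
```

Run:
```python
from meas import *
T=tool();d=T[:3,:3].T@(np.array([556.5,283.3,15])-T[:3,3]);print(T[:3,3],d)
```

```text
[556.85427052 285.01635677  37.4490325 ] [-1.69747364 -0.52357277 22.44715802]
```

{"op": "step_arm", "data": {"travel": [[-0.17,-0.05,1.2],[0,0,1.0],[0,0,0],[0,0,0]], "rotation": [[0,0,0],[0,0,0],[0,0,0],[0,0,0]]}}

```text
clock: 11.4
tcp_pos: [555.3, 282.6, 13.5]
orientation: [-2.139, -2.301, 0.001]
wrist_force: [-0.2, -0.5, -0.1]
opening: 1.002
grip_force: 0.0
```

{"op": "step_arm", "data": {"travel": [[0,0,0],[0,0,0],[0,0,0],[0,0,0],[0,0,0],[0,0,0],[0,0,0],[0,0,0]], "rotation": [[0,0,0],[0,0,0],[0,0,0],[0,0,0],[0,0,0],[0,0,0],[0,0,0],[0,0,0]], "gripper": 1, "squeeze": 40}}

```text
clock: 12.2
tcp_pos: [556.0, 282.8, 14.3]
orientation: [2.139, 2.301, 0.001]
wrist_force: [-0.2, 0.7, 4.7]
opening: 0.455
grip_force: 40.3
```

{"op": "step_arm", "data": {"travel": [[0,0,-3],[0,0,-5],[0,0,-5],[0,0,-5],[0,0,-3],[0,0,0],[0,0,0]], "rotation": [[0,0,0],[0,0,0],[0,0,0],[0,0,0],[0,0,0],[0,0,0],[0,0,0]]}}

```text
clock: 12.9
tcp_pos: [555.5, 282.7, 223.8]
orientation: [2.139, 2.301, 0.001]
wrist_force: [-0.6, 0.0, -1.0]
opening: 0.457
grip_force: 40.4
```

Run:
```python
from meas import *
T=tool();f=grab_frame("wrist");cv2.imwrite("pics/w8.png",f);np.save("w8T.npy",T)
s=observe();print(s["clock"],T[:3,3],T[:3,:3].round(3).tolist(),s["opening"],s["grip_force"])
try: knob(f,T,T[2,3]+19)
except Exception as e: print(e)
# shaft tip from picture w5: bright/red pixels? show prediction
T5=np.load("w5T.npy");print(proj("wrist",[[588.5,-27.8,87],[588.5,-27.8,45]],T5))
cv2.imwrite("pics/c8.png",np.hstack([cv2.resize(f[100:400,180:380],(400,600)),cv2.resize(cv2.imread("pics/w5.png")[150:240,255:315],(400,600),interpolation=2)]))
```

```text
12.95 [555.45769295 282.67612654 223.78866334] [[-0.073, 0.997, 0.0], [0.997, 0.073, 0.0], [0.0, 0.0, -1.0]] 0.4512960429852253 40.42666018009186
knob [555.9 282.8] r 19.2 pointer deg 18.6 27.2 tool d [0.1 0.4 0. ]
[[282.37637429 169.74538521]
 [282.2000895  163.75834947]]
```

View pics/c8.png

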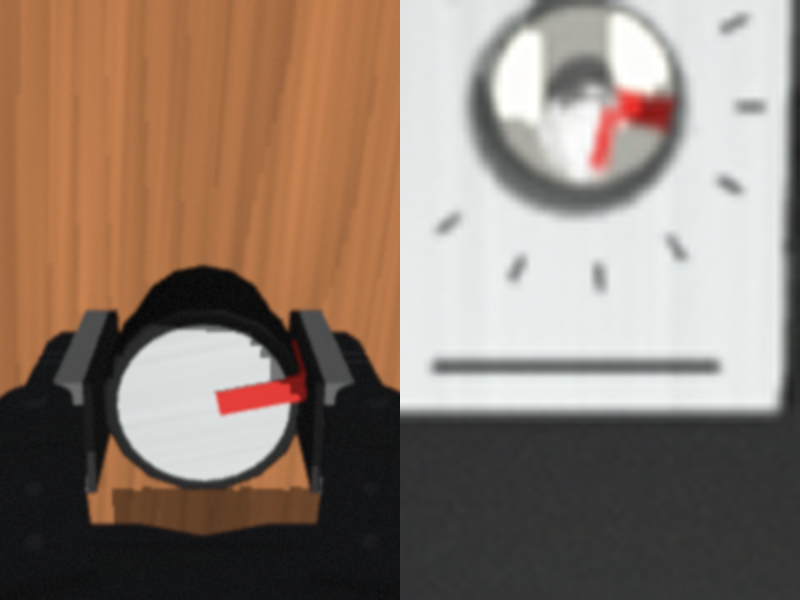

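Left, the knob is held upright with its pointer at about 17° world. Right, the shaft tip shows where predicted, with the bar at about -6°. I'll move over the shaft and turn the knob -23°.

{"op": "step_arm", "data": {"travel": [[-4.5,0.15,0],[-4.5,0.15,0],[-4.5,0.15,0],[-4.5,0.15,0],[-4.5,0.15,0],[-4.5,0.15,0],[-4.2,0.12,0],[0,0,0]], "rotation": [[0,0,0],[0,0,0],[0,0,0],[0,0,0],[0,0,0],[0,0,0],[0,0,0],[0,0,0]]}}

```text
clock: 13.75
tcp_pos: [587.5, -32.6, 220.9]
orientation: [-2.144, -2.293, 0.005]
wrist_force: [0.7, 0.4, -0.4]
opening: 0.453
grip_force: 40.4
```

{"op": "step_arm", "data": {"travel": [[0,0,0],[0,0,0],[0,0,0],[0,0,3],[0,0,3],[0,0,0],[0,0,0]], "rotation": [[0,0,8],[0,0,8],[0,0,7],[0,0,0],[0,0,0],[0,0,0],[0,0,0]]}}

```text
clock: 14.45
tcp_pos: [587.3, -26.9, 162.2]
orientation: [-2.552, -1.827, 0.004]
wrist_force: [-0.8, -0.7, 0.9]
opening: 0.451
grip_force: 40.5
```

Run:
```python
from meas import *
T=tool();f=grab_frame("wrist");cv2.imwrite("pics/w9.png",f);np.save("w9T.npy",T)
s=observe();print(s["clock"],T[:3,3],T[:3,:3].round(3).tolist(),s["opening"],s["grip_force"])
knob(f,T,T[2,3]+19)
print("go",T[:3,:3].T@(np.array([588.5,-27.9,87])-T[:3,3]))
```

```text
14.5 [587.26280567 -26.90822326 162.21793201] [[0.322, 0.947, -0.004], [0.947, -0.322, 0.001], [-0.0, -0.004, -1.0]] 0.45420274463052107 40.451000332832336
knob [587.4 -27.8] r 19.3 pointer deg -0.2 4.0 tool d [-0.8  0.4 -0. ]
go [-0.52644628  1.80217547 75.21121316]
```

{"op": "step_arm", "data": {"travel": [[-0.03,0.15,3],[0,0,2.3],[0,0,0],[0,0,0]], "rotation": [[0,0,0],[0,0,0],[0,0,0],[0,0,0]]}}

```text
clock: 14.9
tcp_pos: [590.5, -28.5, 112.2]
orientation: [2.554, 1.828, 0.001]
wrist_force: [-0.2, 0.1, -0.4]
opening: 0.453
grip_force: 40.5
```

Run:
```python
from meas import *
T=tool();f=grab_frame("wrist");cv2.imwrite("pics/w10.png",f);np.save("w10T.npy",T)
s=observe();print(s["clock"],T[:3,3],T[:3,:3].round(3).tolist())
knob(f,T,T[2,3]+19)
print("go",T[:3,:3].T@(np.array([588.5,-27.9,87])-T[:3,3]))
g=grab_frame("side");cv2.imwrite("pics/s10.png",g);u=proj("side",[588,-28,87])[0].astype(int);print(u)
cv2.imwrite("pics/s10c.png",np.hstack([cv2.resize(f[130:400,200:380],(400,600)),cv2.resize(g[u[1]-30:u[1]+30,u[0]-20:u[0]+20],(400,600),interpolation=2)]))
```

```text
14.95 [590.51937353 -28.52658835 112.16064289] [[0.323, 0.947, 0.001], [0.947, -0.323, -0.0], [0.0, 0.001, -1.0]]
knob [590.8 -28.5] r 19.4 pointer deg -4.5 3.7 tool d [0.1 0.3 0. ]
go [-0.06248853 -2.14506237 25.15796565]
[272 197]
```

View pics/s10c.png

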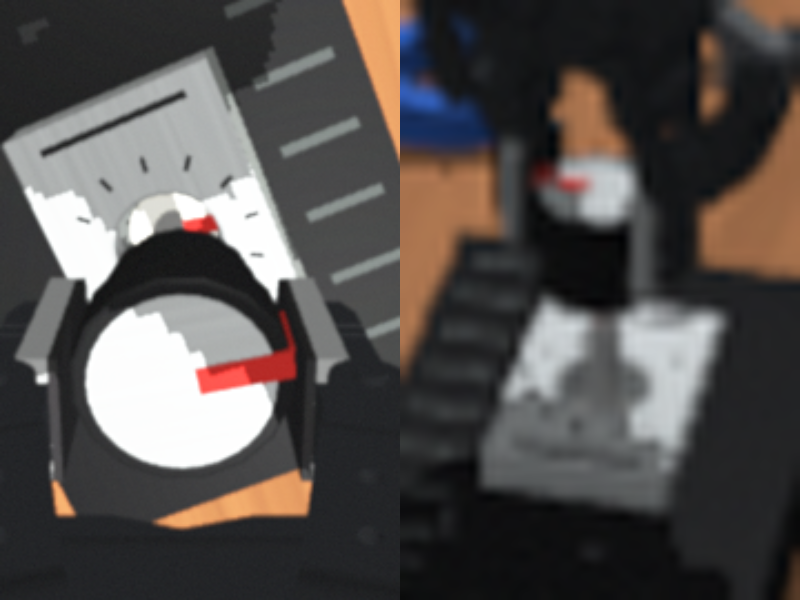

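The pointer and the washer bar are roughly parallel, and the knob hangs just above the shaft. I'll correct sideways and approach.

{"op": "step_arm", "data": {"travel": [[-0.02,-0.24,0.5],[0,0,0],[0,0,0],[0,0,0]], "rotation": [[0,0,0],[0,0,0],[0,0,0],[0,0,0]]}}

```text
clock: 15.4
tcp_pos: [587.6, -28.0, 106.1]
orientation: [2.555, 1.828, 0.0]
wrist_force: [0.1, 0.5, -0.9]
opening: 0.459
grip_force: 40.5
```

{"op": "step_arm", "data": {"travel": [[0,0.04,0.4],[0,0,0.3],[0,0,0.3],[0,0,0]], "rotation": [[0,0,0],[0,0,0],[0,0,0],[0,0,0]]}}

```text
clock: 15.8
tcp_pos: [587.7, -28.0, 95.1]
orientation: [-2.555, -1.828, 0.0]
wrist_force: [0.6, -1.2, -1.1]
opening: 0.456
grip_force: 40.4
```

{"op": "step_arm", "data": {"travel": [[0,0,0.4],[0,0,0.4],[0,0,0.3],[0,0,0]], "rotation": [[0,0,0],[0,0,0],[0,0,0],[0,0,0]]}}

```text
clock: 16.2
tcp_pos: [587.7, -28.0, 84.2]
orientation: [-2.555, -1.828, 0.0]
wrist_force: [0.6, 0.6, -0.7]
opening: 0.452
grip_force: 40.4
```

{"op": "step_arm", "data": {"travel": [[0,0,0.2],[0,0,0.2],[0,0,0.1],[0,0,0]], "rotation": [[0,0,0],[0,0,0],[0,0,0],[0,0,0]]}}

```text
clock: 16.6
tcp_pos: [588.1, -28.1, 80.3]
orientation: [2.554, 1.828, 0.001]
wrist_force: [-1.5, -0.1, 5.3]
opening: 0.455
grip_force: 40.7
```

{"op": "step_arm", "data": {"travel": [[0,0,0.1],[0,0,0.1],[0,0,0.1],[0,0,0],[0,0,0]], "rotation": [[0,0,0],[0,0,0],[0,0,0],[0,0,0],[0,0,0]]}}

```text
clock: 17.1
tcp_pos: [588.3, -28.1, 78.1]
orientation: [2.554, 1.828, 0.001]
wrist_force: [-3.0, 1.6, 10.7]
opening: 0.453
grip_force: 41.3
```

{"op": "step_arm", "data": {"travel": [[0,0,0.1],[0,0,0],[0,0,0],[0,0,0]], "rotation": [[0,0,0],[0,0,0],[0,0,0],[0,0,0]]}}

```text
clock: 17.5
tcp_pos: [588.5, -28.2, 77.9]
orientation: [2.554, 1.828, 0.001]
wrist_force: [-5.5, 1.5, 14.7]
opening: 0.454
grip_force: 41.8
```

Run:
```python
from meas import *
T=tool();f=grab_frame("wrist");g=grab_frame("side");s=observe();print(s["clock"],T[:3,3],s["wrist_force"],s["grip_force"]);knob(f,T,T[2,3]+19)
cv2.imwrite("pics/end.png",np.hstack([cv2.resize(f[130:400,200:380],(400,600)),cv2.resize(g[167:227,252:292],(400,600),interpolation=2)]))
```

```text
17.6 [588.50222405 -28.16408501  77.91552848] [-4.79047451  0.96180739 15.62131556] 41.79342269897461
knob [588.7 -27.9] r 19.4 pointer deg -4.5 10.0 tool d [0.3 0.1 0. ]
```

View pics/end.png

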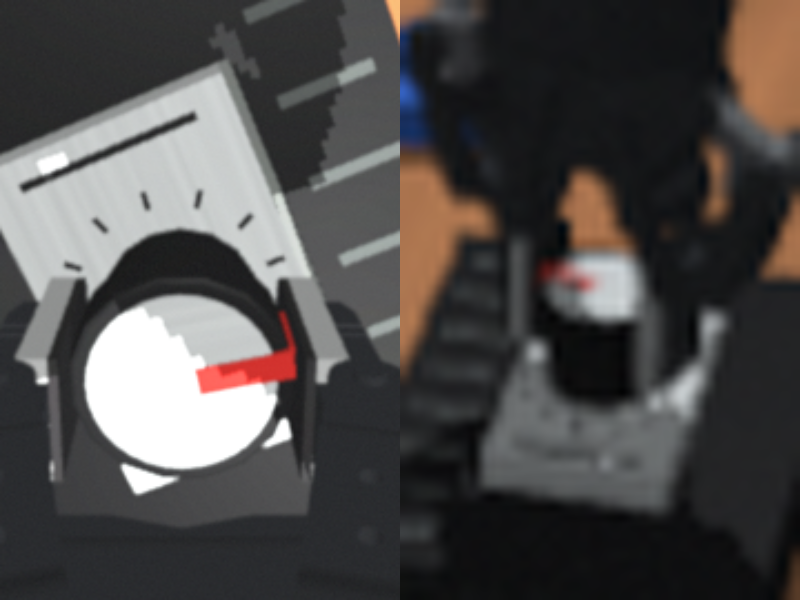

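The knob sits down on the shaft just above the plate, and the pointer has not moved in the grip. The height matches the hard stop (15 N), so I'm handing in.

```bash
python3 -c "
from cell import *
print(job_done(), observe()['clock'])"
```

```text
the job is handed in; nothing more can be done
the job is handed in; nothing more can be done
```

The job is handed in, but no verdict came back. By the last readings and pictures, the plate is seated in the recess, and the knob is home on the D-shaft, held fully pressed at about 15 N with about 42 N grip; none of my moves came near the bystanders.

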